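# Blank off a sloped engine inlet for a leak test

## Robot

A 7-joint arm with a two-finger parallel gripper is mounted at the origin on the work surface. World frame = base frame: x ahead of the robot, y to its left, z up, the work surface at z = 0. Lengths are in m, angles in degrees, forces in N, time in s.
With the tool pointing down it reaches from about 0.4 to 0.925 m from the base axis. Payload 4.1 kg.
Tool frame: the origin (TCP) lies on the centre line of the jaws, within the pads' length; the fingertips stand 19 mm ahead of it and the grasp point (between the pads) is the TCP (env.tip_reach is the distance from the TCP to the fingertips, in m); z points along the fingers, y is the line along which they close (so a half turn about z gives the same grasp; the last joint's range is limited). The gripper opens to 85 mm and grips with 20 to 120 N. Pads are 22 mm wide; open, the fingers measure 114 mm over their backs; the gripper's body (76 mm by 85 mm) begins 54 mm behind the grasp point. The pads swing forward as they close: fully open they stand 13 mm farther back than shut.
Start: joints at [68.583, 22.827, 2.584, 88.041, -1.071, 69.15, -2.905], TCP at [0.176, -0.626, 0.25] pointing down, gripper open.
Joint ranges: [-161.44, 161.44], [-28.35, 127.94], [-78.24, 83.42], [0, 140.83], [-78.03, 258.03], [13.02, 114.36], [-168.23, 168.23]. Speed limits (degrees/s): [147.25, 147.25, 180, 180, 180, 180, 180].

## Interface

Orientations are given as [roll, pitch, yaw] about the fixed x, y, z axes, in that order (R = Rz(yaw) Ry(pitch) Rx(roll)).
In Python, from workcell import env gives the robot as it stands.
- The arm moves only by the shell command python3 -m jog 'ROWS' [FORCE]. ROWS is JSON, one flat list of numbers, 7 for each row, row after row: the shift along the tool's x, y, z in m, then the turn, a rotation vector about the tool's x, y, z in degrees, then the closure, from -1 (fully open) to 1 (shut), so that 0 is half open. In form: [x, y, z, rx, ry, rz, claw, x, y, z, rx, ry, rz, claw, ...]. A call has 1 to 8 rows; each row shifts and turns the commanded pose from where the row before left it, along the tool's axes as they then stand; what a row does not reach is not made up. A row lasts 1/8 s, in which the tool goes at most 62.5 mm and 10.7 degrees, less where a joint would pass 70% of its speed; a pose out of reach is approached as far as the arm can. A call is refused whole if a number of a shift passes 0.0625 or a number of a turn 10.7, either way. A call with a gripper value outside its range is refused whole. The fingers move at their own pace and stop on an object; FORCE is the grip in N (left out, the last holds). Time passes only in rows, so rows that do not move let the fingers close. It gives the time, the measured TCP pose, the force, the opening and the grip force at its end, in the units of the state.
- env.get_obs(): the state, without advancing time (a new reading comes with each control period).
- env.snapshot(name): name is "side" or "top" or "wrist"; returns a dict with "pixels" (384x512x3 uint8, red, green, blue), "intrinsics" (3x3 intrinsics, pixels), "D" ([k1, k2, p1, p2, k3] as OpenCV has them; the pictures are not rectified), "R" (3x3) and "t" (3): a world point X has camera coordinates R X + t. Camera axes: x right, y down, z forward; pixel columns grow to the right and rows downward; lengths in m; the calibration is good to about 2 mm. A picture is of the moment at which its call begins. There is no depth.
- env.sign_off(): hands the job in; it is judged then, once.
The state is a dict: "time_s": time; "qpos": joint angles; "qvel": joint speeds; "effort": joint torques, N m; "ee_pos": TCP position; "tool_rot": TCP orientation; "ft_force": force on the tool from outside, world axes, zero at the start; "moment": the same for the moment, N m; "grip_width": finger opening in m; "gripper_force": force on a finger pad.
Only numpy, scipy, OpenCV 4.12 (cv2) and the standard library are available. Lean on these libraries where they do the work, as an engineer would, in place of code of your own. Each camera call takes 0.05 s, during which the arm holds its last target. There are 200 camera calls.

## Task

The small two-stroke engine on the bench stand is ready for its leak test, all but the open rectangular inlet on its sloped flange. Pick up the rectangular rubber-faced blanking plate by its grip bar, tilt it to match the flange and ease its rubber face onto it, centred and square over the opening, until it sits flush all round. Finish still gripping the plate and pressing it flush with a steady push of about 10 N; do not let go, do not ram or shift the engine, and leave the other things on the bench where they are.

Things in the scene. Friction and masses are not known exactly. Their poses are not given: they have to be found in the camera images.
- inlet_plate: rectangular blanking plate lying on the bench, black rubber face down: 80 mm (x) by 104 mm (y), 10 mm thick, about 260 g. On its back stands a flat-bar grip, centred: 60 mm along x, 16 mm thick along y, from 10 to 46 mm above the rubber face. Origin: centre of the rubber face; z points out of the back towards the grip. A half turn about z leaves it the same.
- inlet (a point): centre of the open inlet, in the plane of the sloped flange face (flat bare aluminium, 80 mm in x by 104 mm in y like the plate, opening 44 by 64 mm), 0.17 to 0.21 m above the bench. z: outward normal, leaning 23 to 40 degrees from upright; y: level across the slope; x: up the slope towards the finned cylinder, which lies over 60 mm off and leans away. The face does not yield.
- round_plate: the other, smaller blanking plate: a round disc 60 mm across, 10 mm thick, with a similar bar grip 50 mm long and 46 mm high; too small for this inlet, leave it alone. Origin at the centre of its underside.
- stand: fixed engine stand: base plate 200 mm (x) by 210 mm (y), two uprights at y = -85 and +85 mm, 150 mm high at their pivot discs; origin at the centre of its underside. The engine hangs between them on a stiff clamped pivot 115 mm up; its inlet slopes down towards -x, its cylinder stands up to 0.35 m high on the +x side.
- carburettor: bystander: aluminium carburettor, about 90 by 80 mm, 117 mm high; origin at the centre of its underside
- reed_cage: bystander: roof-shaped reed cage on a flange 70 by 90 mm, 42 mm high; origin at the centre of its underside
- spark_plug: bystander: spark plug lying on the bench, 78 mm long along its x from the origin at its tip, 21 mm thick
- spanner: bystander: steel spanner lying flat, 170 mm long
- screwdriver: bystander: screwdriver with a black handle, lying flat
- screw_jar: bystander: small glass jar with a steel lid, 66 mm across, 85 mm high; origin at the centre of its underside
- oil_can: bystander: spray can, 66 mm across, 190 mm high; origin at the centre of its underside
There are look-alikes about, which are no part of the job. Leave any pink or red look-alike of the inlet_plate alone.

How it is judged:
By the outcome, as a careful person would: the job done as asked, in the order asked, and still so for the second after the job is handed in, while the arm keeps its last pose, push and grip.
It also fails if it takes over 48 s, if anything falls off the work surface, if the arm or the gripper's body presses on something with over 40 N, if the wrist force passes 120 N, or if a joint passes its speed limit or range.

## Working session

There is one attempt and no reset: what is moved stays moved. The work goes in short steps, Python scripts to look and compute and a shell command to move; the robot and the scene stay as the last step left them, time stands still between calls to the robot, and variables do not carry over. Pictures are saved under pics/ and viewed, at most 11 in all, crops included, and the job is handed in when it is done.

```bash
mkdir -p pics; python3 - <<'E'
from workcell import env
import cv2,numpy as np
for n in ["side","top"]:
    s=env.snapshot(n); np.savez(f"{n}0.npz",**s); cv2.imwrite(f"pics/{n}0.png",cv2.resize(s["pixels"][:,:,::-1],(800,600),interpolation=cv2.INTER_CUBIC))
    print(n,s["intrinsics"].tolist(),s["D"],(-s["R"].T@s["t"]).round(3),s["R"].round(2).tolist())
o=env.get_obs();print(o)
E
```

```text
side [[352.70402950871016, 0.0, 261.6039419932974], [0.0, 352.70402950871016, 189.9119849571224], [0.0, 0.0, 1.0]] [-0.02891763  0.          0.          0.          0.        ] [0.327 0.796 0.866] [[-0.97, -0.25, 0.02], [-0.17, 0.62, -0.76], [0.18, -0.74, -0.65]]
top [[403.88239423058684, 0.0, 252.4167266308977], [0.0, 403.88239423058684, 195.05137747846027], [0.0, 0.0, 1.0]] [-0.11596664  0.          0.          0.          0.        ] [ 0.435 -0.036  1.275] [[0.02, -1.0, -0.02], [-1.0, -0.02, -0.09], [0.09, 0.02, -1.0]]
{'time_s': 0.1, 'qpos': array([68.58092745, 22.86721448,  2.58119793, 88.10594433, -1.07039273,
       69.14988994, -2.90390219]), 'qvel': array([ 0.00904215, -0.2213874 , -0.0180948 , -0.20114233,  0.11258818,
        0.05846358,  0.02252734]), 'effort': array([ 3.64716645e-03, -4.76262975e+01,  1.37037300e+00, -2.54949492e+01,
        1.20736688e-02,  5.06265249e-03,  1.13690817e-05]), 'ee_pos': array([ 0.17627195, -0.62509572,  0.24938073]), 'tool_rot': array([-1.79901414e+02,  8.13063866e-03,  1.57538519e+01]), 'ft_force': array([-0.82705347,  0.03170514, -0.31583631]), 'moment': array([-0.01959072, -0.05410748, -0.00089512]), 'gripper_force': 0.0, 'grip_width': 0.08538231334302146}
```

View pics/side0.png

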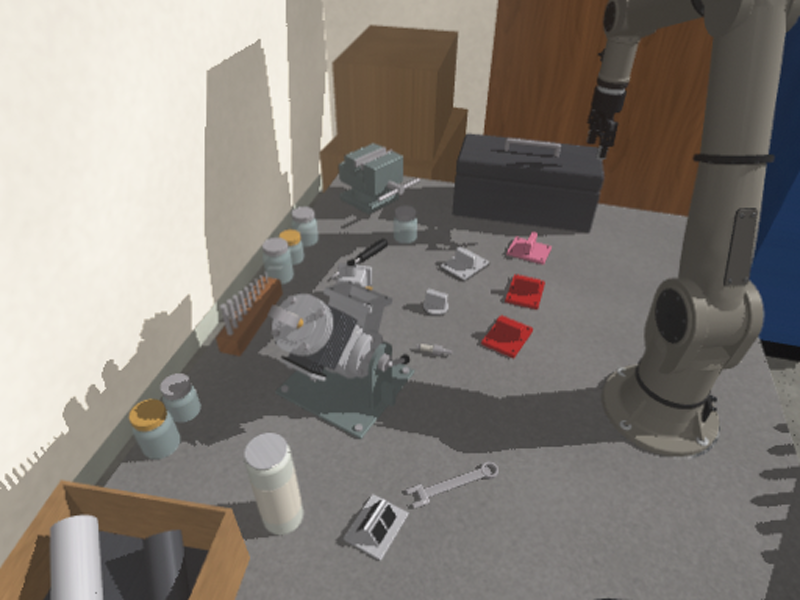

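View pics/top0.png

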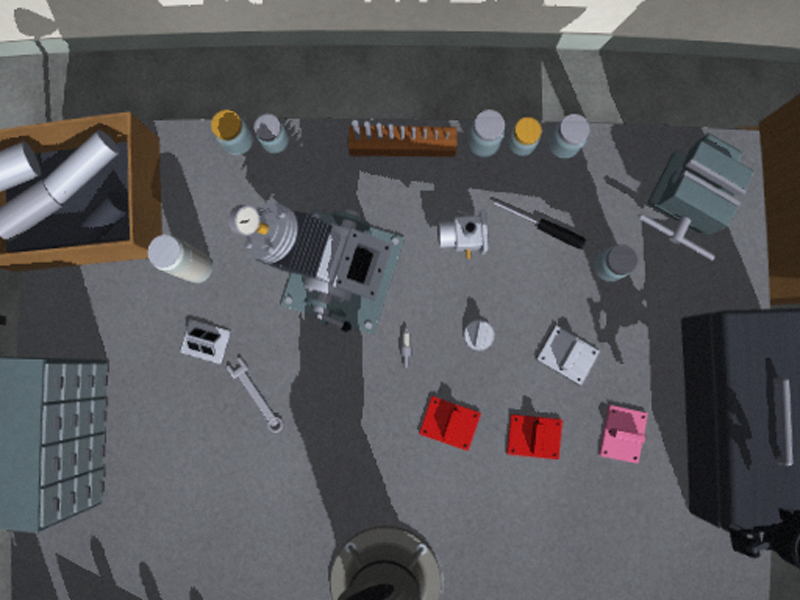

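The top view shows these plate-like candidates (display px):
- bare-metal rectangle at (567,352)
- red plates at (449,421) and (535,434)
- pink plate at (624,432)
- round disc at (478,333)

The bare-metal rectangle fits: it is rectangular with a centred bar, and it isn't red, pink or round. The inlet is at (360,263), with the slope running down to the right. I'll confirm with an enlarged crop.

```bash
cat > h.py <<'E'
import numpy as np,cv2
from scipy.spatial.transform import Rotation as Ro
def load(n): return dict(np.load(n))
def rays(s,px):
    p=cv2.undistortPoints(np.array(px,float).reshape(-1,1,2),s["intrinsics"],s["D"]).reshape(-1,2)
    d=np.c_[p,np.ones(len(p))]@s["R"]; return -s["R"].T@s["t"],d
def onz(s,px,z):
    c,d=rays(s,px); return c+d*((z-c[2])/d[:,2])[:,None]
def proj(s,X):
    return cv2.projectPoints(np.array(X,float).reshape(-1,1,3),cv2.Rodrigues(s["R"])[0],s["t"],s["intrinsics"],s["D"])[0].reshape(-1,2)
def tri(ss,pxs):
    A=np.zeros((3,3));b=np.zeros(3)
    for s,p in zip(ss,pxs):
        c,d=rays(s,[p]);d=d[0]/np.linalg.norm(d[0]);P=np.eye(3)-np.outer(d,d);A+=P;b+=P@c
    return np.linalg.solve(A,b)
E
python3 - <<'E'
from h import *
t=load("top0.npz");s=load("side0.npz")
def crop(s,x,y,w,h,k): return cv2.resize(s["pixels"][y:y+h,x:x+w,::-1],None,fx=k,fy=k,interpolation=cv2.INTER_CUBIC)
a=crop(t,335,200,60,50,6);b=crop(t,195,130,70,50,6)
c=crop(s,210,170,65,50,6);d=crop(s,275,150,55,50,6)
im=np.zeros((600,800,3),np.uint8)
for i,(q,x,y) in enumerate([(a,0,0),(b,375,0),(c,0,300),(d,400,300)]):
    im[y:y+q.shape[0],x:x+q.shape[1]]=q[:600-y,:800-x]
cv2.imwrite("pics/c0.png",im)
E
```

```text
(no output)
```

View pics/c0.png

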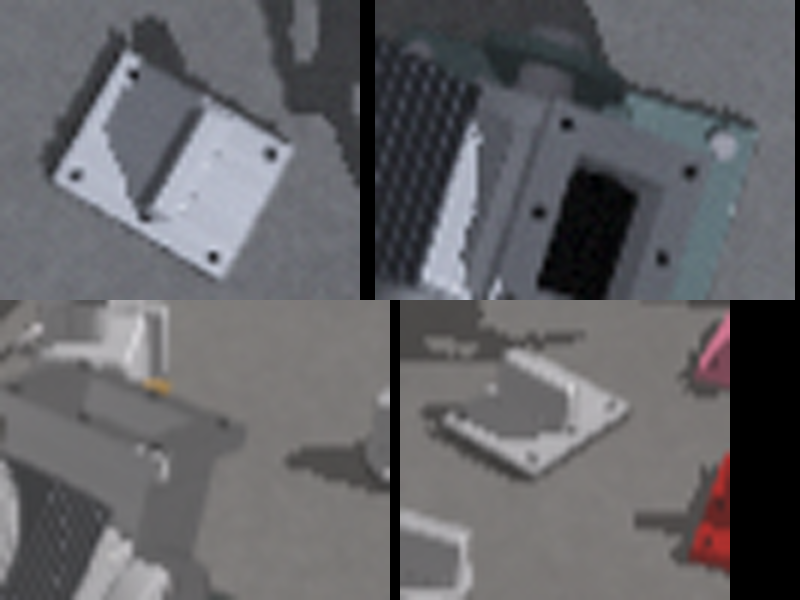

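The crop confirms it: a bare-metal rectangular plate with corners at crop px (127,50), (295,148), (222,278), (55,178), four bolt holes and a bar along its short side. The flange shows its holes and the dark opening.

```bash
python3 - <<'E'
from h import *
t=load("top0.npz")
q=np.array([(127,50),(295,148),(222,278),(55,178)],float)
P=onz(t,(q+.5)/6-.5+[335,200],0.01);c=P.mean(0)
print(P.round(4),c, np.linalg.norm(P-np.roll(P,-1,0),axis=1))
y=(P[1]-P[0]+P[2]-P[3]);print("yaw of plate y",np.degrees(np.arctan2(y[1],y[0])))
R=Ro.from_euler('xyz',[-179.9,0,15.754],degrees=True).as_matrix();print("tool axes\n",R.round(3))
d=c-np.array([.1763,-.6251,.2494]);print("delta world",d,"tool",R.T@d)
E
```

```text
[[ 0.5179 -0.3373  0.01  ]
 [ 0.4676 -0.4264  0.01  ]
 [ 0.3993 -0.3872  0.01  ]
 [ 0.4504 -0.2991  0.01  ]] [ 0.45880698 -0.362514    0.01      ] [0.10236017 0.07870434 0.10186566 0.07750425]
yaw of plate y -119.75248888074623
tool axes
 [[ 0.962  0.272 -0.   ]
 [ 0.272 -0.962  0.002]
 [ 0.    -0.002 -1.   ]]
delta world [ 0.28250698  0.262586   -0.2394    ] tool [ 0.34318907 -0.17560139  0.23970685]
```

```bash
python3 -m jog '[0.0145,-0.0505,0,0,0,0,-1, 0.0145,-0.0505,0,0,0,0,-1, 0.0145,-0.0505,0,0,0,0,-1, 0.06,-0.005,0,0,0,0,-1, 0.06,-0.005,0,0,0,0,-1, 0.06,-0.005,0,0,0,0,-1, 0.06,-0.005,0,0,0,0,-1, 0.06,-0.005,0,0,0,0,-1]'
python3 -m jog '[0,0,0.02,0,0,10,-1, 0,0,0.02,0,0,10,-1, 0,0,0.02,0,0,10,-1, 0,0,0,0,0,10,-1, 0,0,0,0,0,5.5,-1, 0,0,0,0,0,0,-1]'
python3 - <<'E'
from h import *
from workcell import env
s=env.snapshot("wrist");np.savez("w1.npz",**s)
cv2.imwrite("pics/w1.png",s["pixels"][:,:,::-1]);o=env.get_obs()
print(o["time_s"],o["ee_pos"],o["tool_rot"],o["qpos"].round(1),(-s["R"].T@s["t"]).round(3))
E
```

```text
time_s: 1.1
ee_pos: [0.4605, -0.3617, 0.25]
tool_rot: [180.0, 0.0, 15.7]
ft_force: [0.6, -0.6, -0.3]
grip_width: 0.0854
gripper_force: 0.0
time_s: 1.85
ee_pos: [0.4589, -0.3623, 0.1898]
tool_rot: [180.0, 0.1, -29.7]
ft_force: [-0.8, 0.0, -0.4]
grip_width: 0.0854
gripper_force: 0.0
1.9 [ 0.45896667 -0.36235395  0.19001731] [ 1.79993605e+02  3.28200730e-02 -2.96469617e+01] [ 36.8  19.2  -3.4 101.1   1.3  59.7 -86.7] [ 0.526 -0.401  0.315]
```

View pics/w1.png

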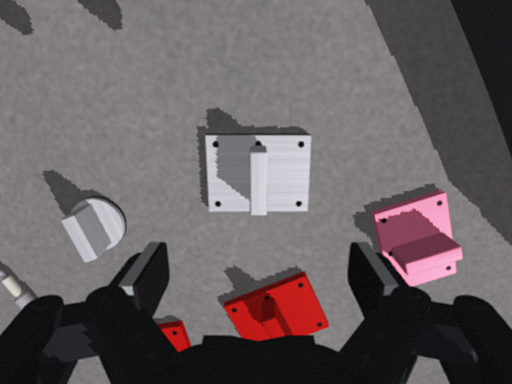

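The wrist view shows the bare plate with corners at (206,134), (311,134), (309,210), (209,211). The bar top spans about (249–267, 152–214).

```bash
python3 - <<'E'
from h import *
s=load("w1.npz");g=s["pixels"].astype(int)
m=((g.min(2)>165)).astype(np.uint8);m[:125]=0;m[225:]=0;m[:,:195]=0;m[:,325:]=0
ct=max(cv2.findContours(m,0,2)[0],key=cv2.contourArea);hull=cv2.convexHull(ct).reshape(-1,2);print(cv2.approxPolyDP(hull,5,True).reshape(-1,2).tolist())
for q in ([(206,134),(311,134),(309,210),(208,211)],):
    P=onz(s,q,.01);print(P.round(4),P.mean(0),np.linalg.norm(P-np.roll(P,-1,0),axis=1).round(4))
    for a,b in((0,1),(3,2)):print(np.degrees(np.arctan2(*(P[b]-P[a])[1::-1])))
B=onz(s,[(249.5,147),(267,147),(267,214.5),(250,214.5)],.046);print(B.round(4),B.mean(0))
o=np.array([.45897,-.36235,.19]);R=Ro.from_euler('xyz',[180,0,-29.65],degrees=True).as_matrix()
print("tool offs plate",R.T@(P.mean(0)-o),"bar",R.T@(B.mean(0)-o))
E
```

```text
[[310, 136], [307, 210], [251, 214], [256, 136]]
[[ 0.5182 -0.3384  0.01  ]
 [ 0.4672 -0.4276  0.01  ]
 [ 0.3974 -0.3898  0.01  ]
 [ 0.4491 -0.297   0.01  ]] [ 0.45797356 -0.36318944  0.01      ] [0.1027 0.0794 0.1062 0.0805]
-119.73441204904537
-119.1388039677465
[[ 0.4906 -0.3727  0.046 ]
 [ 0.483  -0.3859  0.046 ]
 [ 0.428  -0.3551  0.046 ]
 [ 0.4358 -0.3414  0.046 ]] [ 0.45935215 -0.36377416  0.046     ]
tool offs plate [-0.0004507   0.00122247  0.18      ] bar [0.00103665 0.00104864 0.144     ]
```

```bash
python3 -m jog '[0,0.001,0.05,0,0,0,-1, 0,0,0.05,0,0,0,-1, 0,0,0.04,0,0,0,-1, 0,0,0.016,0,0,0,-1, 0,0,0,0,0,0,0.2, 0,0,0,0,0,0,1, 0,0,0,0,0,0,1, 0,0,0,0,0,0,1]' 90
python3 -m jog '[0,0,0,0,0,0,1, 0,0,0,0,0,0,1, 0,0,-0.01,0,0,0,1, 0,0,-0.03,0,0,0,1, 0,0,-0.05,0,0,0,1, 0,0,-0.05,0,0,0,1, 0,0,-0.04,0,0,0,1, 0,0,0,0,0,0,1]' 90
python3 - <<'E'
from h import *
from workcell import env
S={}
for n in("wrist","side"):
    s=env.snapshot(n);np.savez(n+"2.npz",**s);S[n]=s["pixels"][:,:,::-1]
t=load("top0.npz")["pixels"][:,:,::-1]
im=np.zeros((600,800,3),np.uint8)
im[:300,:400]=cv2.resize(S["wrist"],(400,300));
im[:300,400:]=cv2.resize(S["side"][90:240,180:380],(400,300),interpolation=cv2.INTER_CUBIC)
im[300:,:400]=cv2.resize(t[135:210,190:290],(400,300),interpolation=cv2.INTER_CUBIC)
im[300:,400:]=cv2.resize(S["side"][165:240,170:270],(400,300),interpolation=cv2.INTER_CUBIC)
cv2.imwrite("pics/m2.png",im)
E
```

```text
time_s: 2.9
ee_pos: [0.4596, -0.3639, 0.0359]
tool_rot: [180.0, -0.1, -29.8]
ft_force: [2.2, -2.3, -1.7]
grip_width: 0.0146
gripper_force: 87.7
time_s: 3.9
ee_pos: [0.4602, -0.3647, 0.2184]
tool_rot: [179.9, -0.4, -29.8]
ft_force: [-0.4, 0.4, -3.7]
grip_width: 0.0145
gripper_force: 88.0
```

View pics/m2.png

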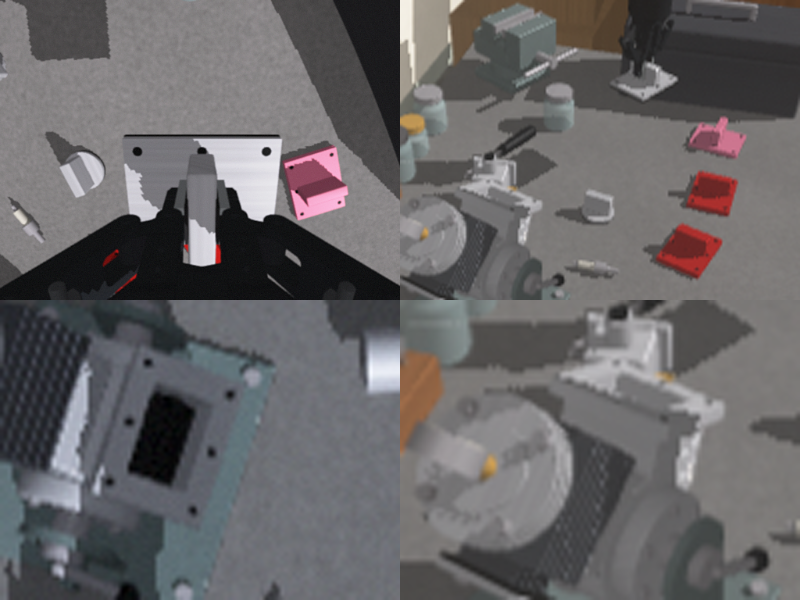

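The plate is held level in the jaws (crop at (640,75)). The flange outline in the top crop (lower left) is roughly (140,345), (247,375), (203,525), (95,495). I'll take a rough inlet pose from that and refine it with the wrist camera.

```bash
cat >> h.py <<'E'
# order: (+x,+y),(−x,+y),(−x,−y),(+x,−y) in flange frame
def rect(w,h): return np.array([[w/2,h/2,0],[-w/2,h/2,0],[-w/2,-h/2,0],[w/2,-h/2,0]])
def pnp(s,obj,px):
    n,rv,tv,e=cv2.solvePnPGeneric(obj,np.array(px,float).reshape(-1,1,2),s["intrinsics"],s["D"],flags=cv2.SOLVEPNP_IPPE)
    return [(s["R"].T@cv2.Rodrigues(r)[0],s["R"].T@(t.ravel()-s["t"]),float(k)) for r,t,k in zip(rv,tv,np.ravel(e))]
E
python3 - <<'E'
from h import *
t=load("top0.npz")
px=(np.array([(95,195),(203,225),(247,75),(140,45)])+.5)/4-.5+[190,135]
for R,c,e in pnp(t,rect(.08,.104),px): print(c.round(4),R.round(3).tolist(),"lean",np.degrees(np.arccos(R[2,2])),"err",e)
for z in(.17,.19,.21):
    P=onz(t,px,z);print(z,P.mean(0).round(4),np.linalg.norm(P-np.roll(P,-1,0),axis=1).round(4))
    y=P[0]-P[3]+P[1]-P[2];print("yaw y",np.degrees(np.arctan2(y[1],y[0])))
from workcell import env
o=env.get_obs();print(o["ee_pos"],o["qpos"].round(1))
E
```

```text
[0.6047 0.0394 0.2153] [[0.284, -0.959, -0.009], [0.919, 0.269, 0.287], [-0.273, -0.09, 0.958]] lean 16.69797534667463 err 0.18693271276738654
[0.6043 0.0385 0.2152] [[0.164, -0.945, -0.283], [0.867, 0.275, -0.416], [0.471, -0.177, 0.864]] lean 30.199614381645887 err 0.2204602967409867
0.17 [0.6121 0.0422 0.17  ] [0.0777 0.109  0.0777 0.1096]
yaw y 164.89294710648866
0.19 [0.6089 0.0408 0.19  ] [0.0763 0.107  0.0763 0.1077]
yaw y 164.89294710648866
0.21 [0.6057 0.0394 0.21  ] [0.0749 0.1051 0.0749 0.1057]
yaw y 164.89294710648866
[ 0.45792716 -0.36296627  0.21389162] [ 36.9  17.9  -3.3  99.7   1.2  62.5 -86.6]
```

```bash
cat >> h.py <<'E'
w=load("w1.npz")
_Rt=Ro.from_euler('xyz',[179.994,.033,-29.647],degrees=True).as_matrix();_pt=np.array([.458967,-.362354,.190017])
RC=w["R"]@_Rt; tC=w["R"]@_pt+w["t"]   # camera from tool
def wcam(R,p): return dict(R=RC@R.T,t=tC-RC@R.T@p,intrinsics=w["intrinsics"],D=w["D"])
def flange(yawy,lean):  # yaw of flange y
    a=np.radians(yawy);y=np.array([np.cos(a),np.sin(a),0]);u=np.array([np.sin(a),-np.cos(a),0]);l=np.radians(lean)
    x=np.cos(l)*u+np.sin(l)*np.array([0,0,1]);return np.c_[x,y,np.cross(x,y)]
F2T=np.diag([1,-1,-1.])  # tool axes = flange axes @ F2T
E
python3 - <<'E'
from h import *
F=flange(164.9,30);print(F.round(2)); c=np.array([.607,.040,.2]);T=F@F2T
print("cam in tool",(-RC.T@tC).round(3),"axis",RC[2].round(3))
for d,h in((.12,.12),(.14,.1),(.16,.1),(.16,.14)):
    p=c+F[:,2]*h-F[:,0]*d
    print(d,h,p.round(3),proj(wcam(T,p),c+rect(.08,.104)@F.T).round(0).tolist())
p=c+F[:,2]*.12-F[:,0]*.16
T0=Ro.from_euler('xyz',[180,-.1,-29.8],degrees=True).as_matrix();p0=np.array([.458,-.363,.214])
print(Ro.from_matrix(T0.T@T).as_euler('ZYX',degrees=True), "delta world",(p-p0).round(3))
E
```

```text
[[ 0.23 -0.97 -0.13]
 [ 0.84  0.26 -0.48]
 [ 0.5   0.    0.87]]
cam in tool [ 0.077  0.001 -0.125] axis [-0.292 -0.     0.957]
0.12 0.12 [ 0.564 -0.118  0.244] [[183.0, -25.0], [189.0, 91.0], [325.0, 90.0], [330.0, -25.0]]
0.14 0.1 [ 0.562 -0.125  0.217] [[175.0, -68.0], [181.0, 60.0], [333.0, 60.0], [338.0, -69.0]]
0.16 0.1 [ 0.558 -0.142  0.207] [[174.0, -101.0], [179.0, 29.0], [334.0, 29.0], [339.0, -102.0]]
0.16 0.14 [ 0.553 -0.161  0.241] [[187.0, -71.0], [191.0, 39.0], [322.0, 39.0], [326.0, -72.0]]
[-104.6441191    30.02532863    0.111719  ] delta world [0.097 0.211 0.01 ]
```

```bash
python3 -m jog '[0,0,-0.01,0,0,-10.5,1, 0,0,-0.01,0,0,-10.5,1, 0,0,-0.01,0,0,-10.5,1, 0,0,-0.01,0,0,-10.5,1, 0,0,-0.01,0,0,-10.5,1, 0,0,-0.01,0,0,-10.5,1, 0,0,-0.01,0,0,-10.5,1, 0,0,-0.01,0,0,-10.5,1]'
python3 -m jog '[0,0,0,0,0,-10.5,1, 0,0,0,0,0,-10.2,1, 0.047,0.0065,0,0,0,0,1, 0.047,0.0065,0,0,0,0,1, 0.047,0.0065,0,0,0,0,1, 0.047,0.0065,0,0,0,0,1, 0.047,0.0065,0,0,0,0,1, 0.044,0.0065,0,0,0,0,1]'
python3 -m jog '[0,0,0,0,7.5,0,1, 0,0,0,0,7.5,0,1, 0,0,0,0,7.5,0,1, 0,0,0,0,7.5,0,1, 0,0,0,0,0,0,1, 0,0,0,0,0,0,1]'
python3 - <<'E'
from h import *
from workcell import env
o=env.get_obs();print(o["time_s"],o["ee_pos"],o["tool_rot"],o["qpos"].round(1))
s=env.snapshot("wrist");o=env.get_obs();np.savez("w3.npz",ee=o["ee_pos"],rot=o["tool_rot"],**s)
cv2.imwrite("pics/w3.png",s["pixels"][:,:,::-1])
E
```

```text
time_s: 5.0
ee_pos: [0.4574, -0.3626, 0.2918]
tool_rot: [-179.7, -0.0, 54.6]
ft_force: [0.0, 0.1, -2.5]
grip_width: 0.0147
gripper_force: 87.8
time_s: 6.0
ee_pos: [0.5679, -0.1023, 0.2917]
tool_rot: [-179.7, 0.0, 75.0]
ft_force: [0.2, 0.1, -2.2]
grip_width: 0.0147
gripper_force: 87.8
time_s: 6.75
ee_pos: [0.5684, -0.103, 0.2935]
tool_rot: [-179.9, -30.0, 75.0]
ft_force: [0.5, 0.1, -3.1]
grip_width: 0.0147
gripper_force: 88.0
6.75 [ 0.56838597 -0.10300074  0.29351489] [-179.88413711  -29.9505787    74.9797874 ] [ 45.9  18.3 -30.3  96.2 -22.2  70.4   9.8]
```

View pics/w3.png

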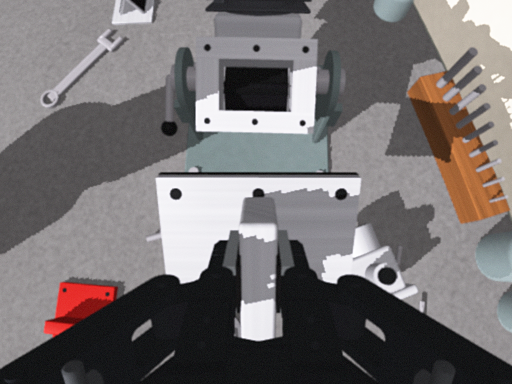

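The flange face lies at about (196,38), (317,38), (315,133), (196,131), with the opening at about (219,60)–(294,112). An enlarged crop will give exact edges.

```bash
python3 - <<'E'
from h import *
s=load("w3.npz");cv2.imwrite("pics/w3c.png",cv2.resize(s["pixels"][25:145,180:335,::-1],None,fx=5,fy=5,interpolation=cv2.INTER_NEAREST))
E
```

```text
(no output)
```

View pics/w3c.png

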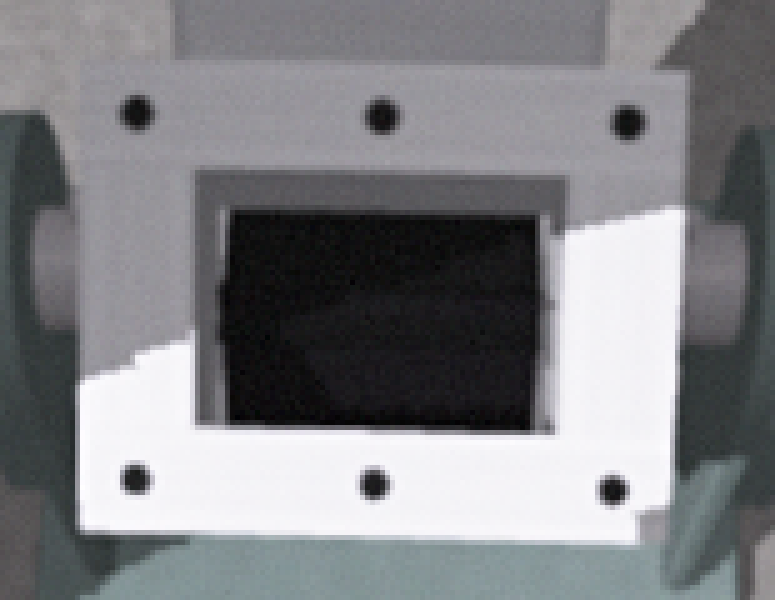

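```bash
cat > fl.py <<'E'
from h import *
def go(f,out,inn,k,org,verbose=1):
    s=load(f);obj=np.r_[rect(.08,.104),rect(.044,.064)]
    px=(np.array(out+inn,float)+.5)/k-.5+org
    for R,c,e in pnp(s,obj,px):
        n=R[:,2];print("PnP c",c.round(4),"lean",np.degrees(np.arccos(n[2])).round(2),"yaw y",np.degrees(np.arctan2(R[1,1],R[0,1])).round(2),"y.z",R[2,1].round(3),"err",e)
    # constrained: y level
    from scipy.optimize import least_squares
    f=lambda p:(proj(s,p[:3]+obj@flange(p[3],p[4]).T)-px).ravel()
    r=least_squares(f,[.607,.04,.2,165,30],x_scale=[.01,.01,.01,1,1]);print("level fit",r.x.round(4),"rms",np.sqrt(np.mean(r.fun**2)),r.fun.reshape(-1,2).round(1).tolist())
    J=np.linalg.inv(r.jac.T@r.jac);print("sd",(np.sqrt(np.diag(J))*.4).round(4))
    return r.x
E
python3 - <<'E'
from fl import *
go("w3.npz",[(81,62),(78,531),(671,545),(688,70)],[(196,170),(196,425),(553,433),(569,177)],5,[180,25])
# top check of rough outline
s=load("w3.npz");print("wrist cam vs model", (-s["R"].T@s["t"]).round(4))
T=Ro.from_euler('xyz',s["rot"],degrees=True).as_matrix();m=wcam(T,s["ee"]);print((-m["R"].T@m["t"]).round(4))
E
```

```text
PnP c [0.6065 0.0403 0.1997] lean 22.02 yaw y 162.93 y.z -0.021 err 0.442697283508584
PnP c [0.6068 0.0391 0.1991] lean 41.18 yaw y 165.73 y.z 0.058 err 1.744944477480849
level fit [6.06700e-01 4.03000e-02 1.99600e-01 1.63581e+02 2.16297e+01] rms 0.46609145136384583 [[-0.0, -0.2], [0.3, -0.3], [-0.4, -0.5], [-0.1, 0.5], [-0.1, -0.3], [-0.6, 0.5], [1.2, 0.5], [-0.3, -0.2]]
sd [1.000e-04 4.000e-04 6.000e-04 1.452e-01 9.415e-01]
wrist cam vs model [ 0.5712 -0.1021  0.4391]
[ 0.5706 -0.0984  0.4406]
```

```bash
python3 -m jog '[-0.024,0,0.0185,0,10,0,1, -0.027,0,0.014,0,10,0,1, 0,0,0,0,0,0,1, 0,0,0,0,0,0,1]'
python3 - <<'E'
from h import *
from workcell import env
s=env.snapshot("wrist");o=env.get_obs();np.savez("w4.npz",ee=o["ee_pos"],rot=o["tool_rot"],**s)
F=flange(163.6,23);P=proj(s,np.array([.6067,.0403,.1996])+rect(.08,.104)@F.T);print(P.round(0).tolist())
x,y=np.maximum((P.min(0)-14),0).astype(int)
cv2.imwrite("pics/w4c.png",cv2.resize(s["pixels"][y:y+118,x:x+155,::-1],None,fx=5,fy=5,interpolation=cv2.INTER_NEAREST));print(x,y)
E
```

```text
time_s: 7.3
ee_pos: [0.5635, -0.125, 0.239]
tool_rot: [179.9, -50.0, 75.1]
ft_force: [1.3, -0.0, -1.4]
grip_width: 0.0146
gripper_force: 88.1
[[198.0, 47.0], [192.0, 131.0], [315.0, 133.0], [313.0, 49.0]]
177 33
```

View pics/w4c.png

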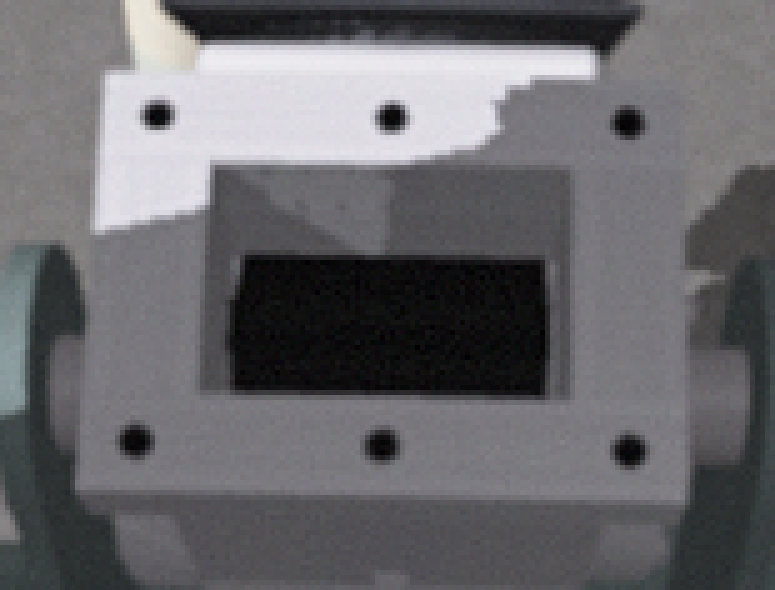

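The second view shows the outer corners at crop px (105,70), (683,82), (688,503), (78,493) and the opening at (211,165)–(570,398). I'll fit both views jointly, including the bolt holes.

```bash
cat > fit.py <<'E'
from h import *
from scipy.optimize import least_squares
V=[("w3.npz",[180,25],[(81,62),(78,531),(671,545),(688,70)],[(196,170),(196,425),(553,433),(569,177)],[(138,114),(137,480),(613,490),(628,123),(382,117),(374,485)]),
("w4.npz",[177,33],[(105,70),(78,493),(688,503),(683,82)],[(211,165),(200,392),(570,398),(571,168)],[(157,115),(136,440),(629,451),(628,123),(391,117),(381,445)])]
def res(p,V):
    obj=np.r_[rect(.08,.104),rect(.044,.064),rect(p[5],p[6]),[[p[5]/2,0,0],[-p[5]/2,0,0]]];X=p[:3]+obj@flange(p[3],p[4]).T;r=[]
    for f,o,a,b,h in V: r.append((proj(load(f),X)-((np.array(a+b+h,float)+.5)/5-.5+o)))
    return np.array(r)
for vv in(V[:1],V[1:],V):
    r=least_squares(lambda p:res(p,vv).ravel(),[.607,.04,.2,164,26,.062,.084],x_scale=[.01,.01,.01,1,1,.01,.01],loss='soft_l1')
    print(r.x.round(4),"rms",np.sqrt(np.mean(r.fun**2)))
x=r.x;print(res(x,V).mean(1))
for f in("w3.npz","w4.npz"):
    s=load(f);T=Ro.from_euler('xyz',s["rot"],degrees=True).as_matrix()
    print("cam in tool",(T.T@(-s["R"].T@s["t"]-s["ee"])).round(4),"rot",Ro.from_matrix(RC.T@s["R"]@T).as_rotvec(degrees=True).round(2))
E
python3 fit.py
```

```text
[6.067000e-01 4.020000e-02 1.998000e-01 1.635974e+02 2.171630e+01
 6.230000e-02 8.380000e-02] rms 0.3609301499926452
[6.069000e-01 4.120000e-02 1.988000e-01 1.635571e+02 2.410950e+01
 6.200000e-02 8.440000e-02] rms 0.2533562332698388
[6.067000e-01 4.030000e-02 1.996000e-01 1.635702e+02 2.336520e+01
 6.210000e-02 8.400000e-02] rms 0.34197875404640965
[[ 0.00072238 -0.05101627]
 [ 0.01008713  0.06215863]]
cam in tool [ 0.0731  0.0022 -0.1252] rot [ 0.01  0.06 -0.04]
cam in tool [ 0.0734  0.0022 -0.1253] rot [ 0.02  0.02 -0.06]
```

```bash
python3 - <<'E'
from h import *
s=load("w3.npz");cv2.imwrite("pics/w3p.png",cv2.resize(s["pixels"][166:346,148:372,::-1],(784,600),interpolation=cv2.INTER_NEAREST)); print(784/224,600/180)
E
```

```text
3.5 3.3333333333333335
```

View pics/w3p.png

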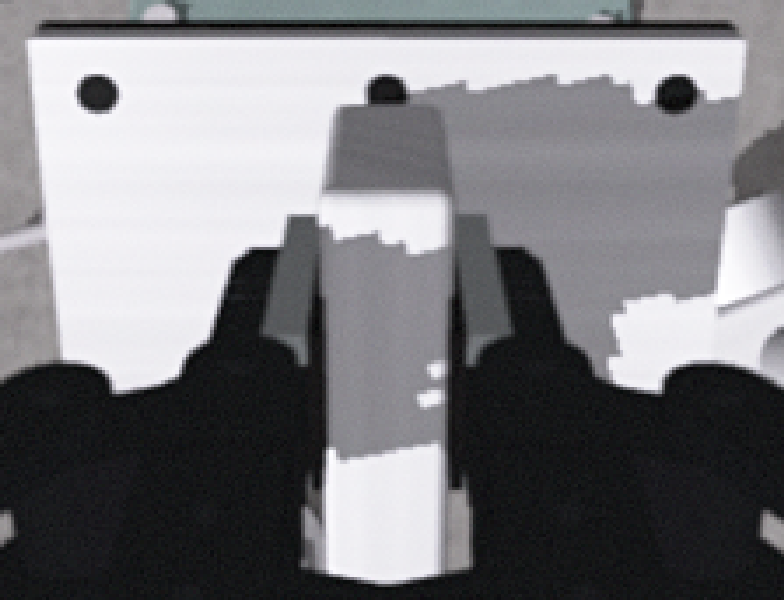

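The crop shows, in crop px:
- back-edge corners at (28,39) and (746,40)
- lower rubber edge at (37,22) and (737,22)
- holes at (98,94) and (676,94)
- bar end top at (318,192) and (455,192), bar foot at (335,105) and (445,105)

Fitting the plate in the camera frame lets the calibration bias cancel against the flange.

```bash
cat > rel.py <<'E'
from fit import *
s3=load("w3.npz");C3={**s3,"R":np.eye(3),"t":np.zeros(3)}
T3=Ro.from_euler('xyz',s3["rot"],degrees=True).as_matrix()
obj=np.array([[.04,.052,.01],[.04,-.052,.01],[.04,.052,0],[.04,-.052,0],[.031,.042,.01],[.031,-.042,.01],[.03,.008,.046],[.03,-.008,.046],[.03,.008,.01],[.03,-.008,.01]])
px=np.array([(28,39),(746,40),(37,22),(737,22),(98,94),(676,94),(318,192),(455,192),(335,105),(445,105)],float)
ed=np.array([(63,362),(716,300)],float)
cv=lambda q:(q+.5)/[3.5,3.3333]-.5+[148,166]
RCt=s3["R"]@T3           # cam from tool rotation
tCt=s3["R"]@s3["ee"]+s3["t"]
def pose(p): # plate in tool frame
    return F2T@Ro.from_rotvec(p[3:6],degrees=True).as_matrix(),p[:3]
def f(p):
    R,c=pose(p);g=lambda o:proj(C3,(c+o@R.T)@RCt.T+tCt)
    e=g(np.array([[p[6],.052,.01],[p[7],-.052,.01]]))-cv(ed)
    return np.r_[(g(obj)-cv(px)).ravel(),e.ravel()]
r=least_squares(f,[0,0,.034,0,0,0,-.02,-.02],x_scale=[.01]*3+[1]*3+[.01]*2)
sd=np.sqrt(np.diag(np.linalg.inv(r.jac.T@r.jac)))*.4
print("plate in tool",r.x.round(4),"sd",sd.round(4),"rms",np.sqrt(np.mean(r.fun**2)));print(r.fun.reshape(-1,2).round(1).tolist())
print("expected c.",(0,0,.0335))
# flange in tool frame of w3/w4
F=flange(x[3],x[4])
for fn in("w3.npz","w4.npz"):
    s=load(fn);T=Ro.from_euler('xyz',s["rot"],degrees=True).as_matrix()
    cf=RCt.T@(s["R"]@x[:3]+s["t"]-tCt);Rf=RCt.T@s["R"]@F
    print(fn,"flange in tool",cf.round(4),"rot err",Ro.from_matrix(F2T.T@Rf).as_rotvec(degrees=True).round(2),"world pos",(s["ee"]+T@cf).round(4))
E
python3 rel.py | tail -8; python3 -c "
from workcell import env;o=env.get_obs();print(o['ee_pos'],o['tool_rot'],o['qpos'].round(1))"
```

```text
cam in tool [ 0.0731  0.0022 -0.1252] rot [ 0.01  0.06 -0.04]
cam in tool [ 0.0734  0.0022 -0.1253] rot [ 0.02  0.02 -0.06]
plate in tool [-0.0069  0.0022  0.034  -0.0651  0.6747 -0.1684 -0.0158 -0.0041] sd [1.000e-04 1.000e-04 3.000e-04 1.385e-01 2.066e-01 9.590e-02 3.000e-04
 3.000e-04] rms 0.978802609151546
[[-0.8, -0.3], [0.9, -0.5], [2.6, 0.2], [-2.4, 0.3], [0.2, 0.3], [-0.0, 0.4], [-0.4, 0.6], [0.8, 0.6], [-0.8, -1.0], [-0.7, -1.0], [-0.9, 0.1], [1.5, 0.2]]
expected c. (0, 0, 0.0335)
w3.npz flange in tool [0.0806 0.     0.1557] rot err [-0.71  6.59 -1.36] world pos [0.6067 0.0403 0.1996]
w4.npz flange in tool [ 0.0781 -0.0011  0.1565] rot err [-0.8  26.62 -1.36] world pos [0.6066 0.0401 0.1991]
[ 0.56390777 -0.12445807  0.23999853] [179.7359384  -49.93819707  75.35108214] [ 55.8  29.  -32.1  99.3 -36.2  70.8  27.8]
```

```bash
python3 -m jog '[0,0,-0.02,0,-10,0,1, 0,0,-0.02,0,-10,0,1, 0,0,-0.01,0,-6.2,0,1, 0,0,0,-0.6,0,1.4,1, 0,0,0,0,0,0,1, 0,0,0,0,0,0,1]'
cat > tgt.py <<'E'
from h import *
from workcell import env
def avg(k=1):
    return env.get_obs()
c=np.array([.6067,.0402,.1994]);F=flange(163.57,23.4);pl=np.array([-.0069,.0022,.034])
o=env.get_obs();T=Ro.from_euler('xyz',o["tool_rot"],degrees=True).as_matrix()
Tt=F@Ro.from_rotvec([0,-.4,0],degrees=True).as_matrix()@F2T
print("rot to go (tool)",Ro.from_matrix(T.T@Tt).as_rotvec(degrees=True).round(2))
pc=o["ee_pos"]+T@pl;print("plate centre rel flange, in flange axes",(F.T@(pc-c)).round(4))
d=Tt.T@(c-Tt@pl-o["ee_pos"]);print("to go in tool axes",d.round(4),"ft tool",(T.T@o["ft_force"]).round(2),"mom",(T.T@o["moment"]).round(2),"t",o["time_s"])
E
python3 tgt.py
```

```text
time_s: 8.1
ee_pos: [0.5532, -0.1591, 0.2739]
tool_rot: [-179.8, -23.8, 73.3]
ft_force: [0.0, 0.1, -1.7]
grip_width: 0.015
gripper_force: 88.1
rot to go (tool) [-0.05 -0.04 -0.26]
plate centre rel flange, in flange axes [-0.1664 -0.0072  0.1162]
to go in tool axes [ 0.1656 -0.0073  0.1174] ft tool [-0.59  0.02  1.6 ] mom [-0.   -0.64  0.05] t 8.1
```

```bash
python3 -m jog '[0.0415,-0.0018,0,0,0,0,1, 0.0415,-0.0018,0,0,0,0,1, 0.0415,-0.0018,0,0,0,0,1, 0.041,-0.0018,0,0,0,0,1, 0,0,0.045,0,0,0,1, 0,0,0.03,0,0,0,1, 0,0,0.015,0,0,0,1, 0,0,0,0,0,0,1]'
python3 -m jog '[0,0,0,0,0,0,1, 0,0,0,0,0,0,1, 0,0,0,0,0,0,1]'; python3 tgt.py
python3 - <<'E'
from h import *
from workcell import env
S={}
for n in("wrist","side","top"):
    s=env.snapshot(n);np.savez(n+"5.npz",**s);S[n]=s["pixels"][:,:,::-1]
im=np.zeros((600,800,3),np.uint8)
im[:300,:400]=cv2.resize(S["wrist"],(400,300))
im[:300,400:]=cv2.resize(S["side"][145:235,170:290],(400,300),interpolation=cv2.INTER_CUBIC)
im[300:,:400]=cv2.resize(S["top"][120:210,170:290],(400,300),interpolation=cv2.INTER_CUBIC)
im[300:,400:]=cv2.resize(S["wrist"][100:250,160:360],(400,300),interpolation=cv2.INTER_CUBIC)
cv2.imwrite("pics/m5.png",im)
E
```

```text
time_s: 9.1
ee_pos: [0.6002, 0.0232, 0.2582]
tool_rot: [-179.8, -23.8, 73.3]
ft_force: [1.2, -0.1, -2.7]
grip_width: 0.0149
gripper_force: 88.0
time_s: 9.48
ee_pos: [0.6011, 0.023, 0.2603]
tool_rot: [179.9, -23.8, 73.4]
ft_force: [0.6, -0.6, -1.8]
grip_width: 0.0148
gripper_force: 88.0
rot to go (tool) [ 0.13  0.01 -0.14]
plate centre rel flange, in flange axes [ 0.0009 -0.0018  0.029 ]
to go in tool axes [-0.0011 -0.0017  0.029 ] ft tool [-1.09  0.79  1.48] mom [-0.01 -0.63 -0.01] t 9.475
```

View pics/m5.png

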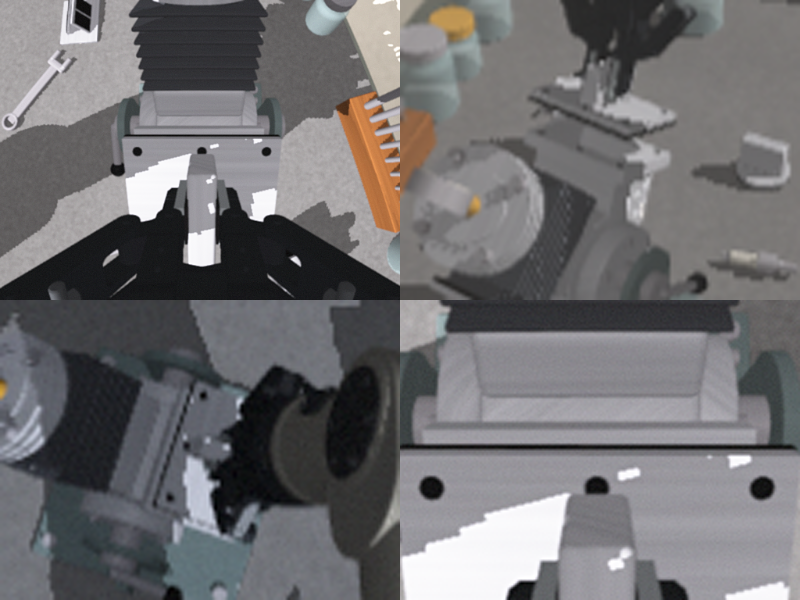

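The plate is square above the flange: the side crop shows a parallel gap of about 25 mm, and the wrist crop shows the edges parallel. Now I'll ease it in.

```bash
python3 -m jog '[-0.001,-0.0015,0.01,0,0,0,1, 0,0,0.008,0,0,0,1, 0,0,0.003,0,0,0,1, 0,0,0,0,0,0,1, 0,0,0,0,0,0,1]'; python3 tgt.py
python3 -m jog '[0,0,0.001,0,0,0,1, 0,0,0.001,0,0,0,1, 0,0,0.001,0,0,0,1, 0,0,0,0,0,0,1]'; python3 tgt.py
```

```text
time_s: 10.25
ee_pos: [0.6017, 0.0311, 0.24]
tool_rot: [180.0, -23.8, 73.4]
ft_force: [0.4, -1.0, -2.9]
grip_width: 0.0147
gripper_force: 88.0
rot to go (tool) [ 0.07  0.   -0.13]
plate centre rel flange, in flange axes [ 0.0001 -0.      0.0073]
to go in tool axes [-0.0002  0.      0.0073] ft tool [-1.89  0.69  2.32] mom [ 0.05 -0.65  0.04] t 10.25
time_s: 10.75
ee_pos: [0.6017, 0.0323, 0.237]
tool_rot: [-180.0, -23.8, 73.4]
ft_force: [0.2, 0.4, -2.8]
grip_width: 0.015
gripper_force: 88.0
rot to go (tool) [ 0.03  0.01 -0.14]
plate centre rel flange, in flange axes [0.     0.0004 0.004 ]
to go in tool axes [-0.0001  0.0004  0.004 ] ft tool [-0.7   0.03  2.76] mom [ 0.02 -0.65 -0.04] t 10.75
```

```bash
for i in 1; do python3 -m jog '[0,0,0.001,0,0,0,1, 0,0,0,0,0,0,1, 0,0,0.001,0,0,0,1, 0,0,0,0,0,0,1]'; done; python3 tgt.py
python3 -m jog '[0,0,0.0007,0,0,0,1, 0,0,0,0,0,0,1]'; python3 tgt.py|tail -1
python3 -m jog '[0,0,0.0005,0,0,0,1, 0,0,0,0,0,0,1]'; python3 tgt.py|tail -1
```

```text
time_s: 11.25
ee_pos: [0.602, 0.0331, 0.2352]
tool_rot: [-180.0, -23.8, 73.4]
ft_force: [-0.4, 0.2, -1.6]
grip_width: 0.0147
gripper_force: 88.0
rot to go (tool) [ 0.03  0.01 -0.14]
plate centre rel flange, in flange axes [0.     0.0003 0.002 ]
to go in tool axes [-0.0001  0.0003  0.002 ] ft tool [-0.55 -0.45  1.47] mom [-0.01 -0.61 -0.02] t 11.25
time_s: 11.5
ee_pos: [0.6021, 0.0334, 0.2346]
tool_rot: [-180.0, -23.8, 73.4]
ft_force: [-0.2, 0.6, -3.2]
grip_width: 0.0146
gripper_force: 88.0
to go in tool axes [-0.0001  0.0003  0.0013] ft tool [-0.81 -0.39  3.1 ] mom [-0.05 -0.63  0.01] t 11.5
time_s: 11.75
ee_pos: [0.6021, 0.0335, 0.2341]
tool_rot: [-180.0, -23.8, 73.4]
ft_force: [0.1, 0.2, -2.0]
grip_width: 0.0147
gripper_force: 88.0
to go in tool axes [-0.0001  0.0003  0.0009] ft tool [-0.66  0.    1.94] mom [ 0.01 -0.66  0.  ] t 11.75
```

```bash
python3 -m jog '[0,0,0.0005,0,0,0,1, 0,0,0,0,0,0,1]'>/dev/null; python3 tgt.py|tail -1
python3 -m jog '[0,0,0.0005,0,0,0,1, 0,0,0,0,0,0,1]'>/dev/null; python3 tgt.py|tail -1
python3 -m jog '[0,0,0.0004,0,0,0,1, 0,0,0,0,0,0,1]'>/dev/null; python3 tgt.py|tail -1
```

```text
to go in tool axes [-0.0001  0.0002  0.0005] ft tool [-0.66  0.34  2.17] mom [ 0.06 -0.63 -0.01] t 12.0
to go in tool axes [-0.0001  0.0002  0.0004] ft tool [-1.72 -2.11 -3.36] mom [ 0.5  -0.61 -0.  ] t 12.25
to go in tool axes [-0.      0.0002  0.0004] ft tool [-0.92 -3.76 -6.27] mom [ 0.74 -0.61  0.01] t 12.5
```

```bash
cat > ft.py <<'E'
from h import *
from workcell import env
o=env.get_obs();T=Ro.from_euler('xyz',o["tool_rot"],degrees=True).as_matrix()
f=(T.T@o["ft_force"])-[-.8,0,2.2];m=T.T@o["moment"]-[0,-.64,0]
c=np.array([.6067,.0402,.1994]);F=flange(163.57,23.4);pl=np.array([-.0069,.0022,.034])
print("t",round(o["time_s"],2),"F",f.round(2),"M",m.round(2),"rot",o["tool_rot"].round(2),"plate-flange",(F.T@(o["ee_pos"]+T@pl-c)).round(4))
E
python3 -m jog '[0,0,0,0,0,0,1]'>/dev/null; python3 ft.py
python3 -m jog '[0,-0.0004,0,0,0,0,1, 0,0,0,0,0,0,1]'>/dev/null; python3 ft.py
python3 -m jog '[0,0,0,0,0,0,1]'>/dev/null; python3 ft.py
python3 -m jog '[0,-0.0004,0,0,0,0,1, 0,0,0,0,0,0,1]'>/dev/null; python3 ft.py
python3 -m jog '[0,0,0,0,0,0,1]'>/dev/null; python3 ft.py
```

```text
t 12.62 F [-1.22 -4.03 -8.72] M [ 0.8  -0.02 -0.01] rot [-179.99  -23.78   73.41] plate-flange [0.     0.0002 0.0004]
t 12.88 F [-1.   -2.45 -8.93] M [ 0.68 -0.   -0.02] rot [179.96 -23.78  73.41] plate-flange [0.     0.0002 0.0004]
t 13.0 F [-1.26 -3.55 -8.9 ] M [ 0.6 -0.  -0. ] rot [179.96 -23.78  73.41] plate-flange [0.     0.0001 0.0004]
t 13.25 F [-1.44 -1.24 -8.77] M [ 0.46  0.   -0.07] rot [179.91 -23.79  73.41] plate-flange [0.     0.0001 0.0005]
t 13.38 F [-0.68 -1.71 -9.16] M [ 0.46  0.06 -0.03] rot [179.91 -23.79  73.4 ] plate-flange [0.     0.0002 0.0004]
```

```bash

python3 -m jog '[0,0,0,0.25,0,0,1, 0,0,0,0,0,0,1, 0,0,0,0,0,0,1]'>/dev/null; python3 ft.py
python3 -m jog '[0,-0.0003,0,0.25,0,0,1, 0,0,0,0,0,0,1, 0,0,0,0,0,0,1]'>/dev/null; python3 ft.py
python3 -m jog '[0,0,0,0.25,0,0,1, 0,0,0,0,0,0,1, 0,0,0,0,0,0,1]'>/dev/null; python3 ft.py
```

```text
t 13.75 F [-0.85 -1.91 -9.61] M [ 0.3   0.04 -0.01] rot [-179.86  -23.79   73.41] plate-flange [0.     0.0003 0.0004]
t 14.12 F [-0.9  -1.89 -8.73] M [ 0.03 -0.01  0.03] rot [-179.66  -23.79   73.41] plate-flange [0.0001 0.0003 0.0005]
t 14.5 F [-1.1  -2.7  -9.44] M [ 0.02 -0.08  0.  ] rot [-179.43  -23.79   73.41] plate-flange [0.     0.0003 0.0007]
```

```bash

python3 -m jog '[0,0,0,-0.5,0,0,1, 0,-0.0004,0,0,0,0,1, 0,0,0,0,0,0,1]'>/dev/null; python3 ft.py
python3 -m jog '[0,-0.0004,0,0,0,0,1, 0,0,0,0,0,0,1]'>/dev/null; python3 ft.py
echo pitch; python3 -m jog '[0,0,0,0,0.4,0,1, 0,0,0,0,0,0,1, 0,0,0,0,0,0,1]'>/dev/null; python3 ft.py
python3 -m jog '[0,0,0,0,-0.8,0,1, 0,0,0,0,0,0,1, 0,0,0,0,0,0,1]'>/dev/null; python3 ft.py
python3 -m jog '[0,0,0,0,-0.4,0,1, 0,0,0,0,0,0,1, 0,0,0,0,0,0,1]'>/dev/null; python3 ft.py
```

```text
t 14.88 F [-1.12  1.66 -8.11] M [-0.36 -0.04  0.01] rot [-179.93  -23.8    73.4 ] plate-flange [0.     0.0003 0.0004]
t 15.12 F [-0.49  3.31 -8.  ] M [-0.67 -0.04 -0.03] rot [-179.98  -23.81   73.4 ] plate-flange [0.     0.0002 0.0004]
pitch
t 15.5 F [-0.8   2.87 -7.95] M [-0.63 -0.33  0.03] rot [-179.99  -24.19   73.43] plate-flange [0.0002 0.0003 0.0004]
t 15.88 F [ -0.86   2.71 -10.06] M [-0.56  0.15 -0.04] rot [-179.97  -23.42   73.41] plate-flange [-0.0001  0.0003  0.0006]
t 16.25 F [ -0.05   2.64 -10.76] M [-0.5   0.19  0.01] rot [-179.97  -23.04   73.4 ] plate-flange [-0.0001  0.0003  0.0008]
```

```bash

python3 -m jog '[0,0.0005,0,-0.05,0.8,0,1, 0,0,0,0,0,0,1, 0,0,0,0,0,0,1]'>/dev/null; python3 ft.py
python3 -m jog '[0,0.0001,0.0002,0,0,0,1, 0,0,0,0,0,0,1, 0,0,0,0,0,0,1]'>/dev/null; python3 ft.py
python3 -m jog '[0,0,0,0,0,0,1, 0,0,0,0,0,0,1]'>/dev/null; python3 ft.py
python3 - <<'E'
from h import *
from workcell import env
S={}
for n in("wrist","side"):
    s=env.snapshot(n);np.savez(n+"6.npz",**s);S[n]=s["pixels"][:,:,::-1]
im=np.zeros((600,800,3),np.uint8)
im[:300,:400]=cv2.resize(S["wrist"][100:250,160:360],(400,300),interpolation=cv2.INTER_CUBIC)
im[:300,400:]=cv2.resize(S["wrist"],(400,300))
im[300:,:]=cv2.resize(S["side"][160:214,180:324],(800,300),interpolation=cv2.INTER_CUBIC)
cv2.imwrite("pics/m6.png",im)
E
```

```text
t 16.62 F [-0.13  1.89 -9.96] M [-0.39 -0.06 -0.  ] rot [-179.95  -23.8    73.41] plate-flange [0.0001 0.0003 0.0004]
t 17.0 F [ -0.58   1.04 -11.41] M [-0.28 -0.08  0.01] rot [-179.94  -23.8    73.41] plate-flange [0.     0.0003 0.0004]
t 17.25 F [ -0.04   1.61 -11.17] M [-0.21 -0.03 -0.04] rot [-179.94  -23.8    73.4 ] plate-flange [0.     0.0003 0.0004]
```

View pics/m6.png

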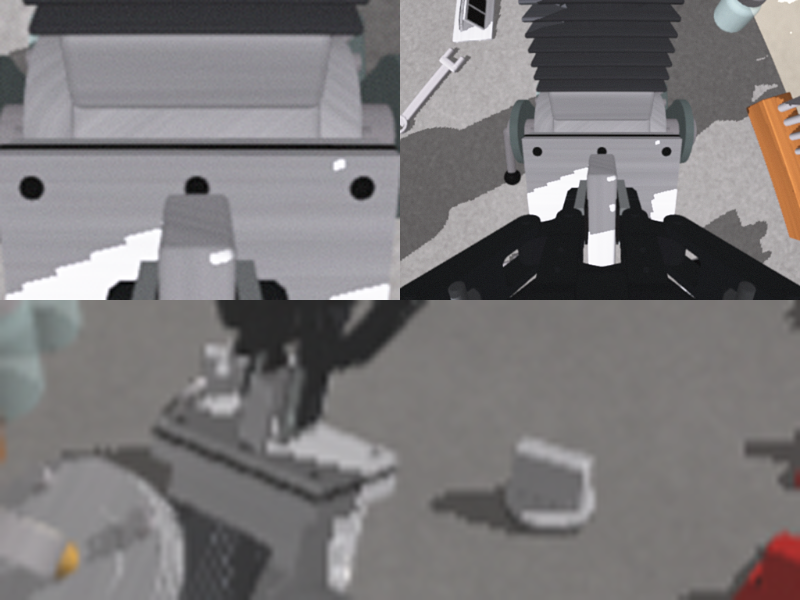

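The plate sits flush and square: in the side crop its edges coincide with the flange, and the wrist view shows it symmetric. Contact is about 11 N, or about 9 N on the raw sensor. I'll check that it holds steady, then hand in.

```bash

for i in 1 2 3; do python3 -m jog '[0,0,0,0,0,0,1, 0,0,0,0,0,0,1, 0,0,0,0,0,0,1]'>/dev/null; python3 ft.py; done
python3 -c "
from workcell import env;print(env.sign_off())"
```

```text
t 17.73 F [ -0.76   1.21 -11.93] M [-0.24  0.01  0.02] rot [-179.94  -23.8    73.41] plate-flange [0.     0.0003 0.0004]
t 18.1 F [ -0.56   1.12 -10.86] M [-0.18  0.   -0.05] rot [-179.94  -23.8    73.4 ] plate-flange [-0.      0.0003  0.0004]
t 18.48 F [ -0.08   1.89 -11.44] M [-0.29 -0.03 -0.02] rot [-179.94  -23.8    73.4 ] plate-flange [0.     0.0003 0.0004]
the job is handed in; nothing more can be done
None
```

I handed the job in at 18.5 s with the arm still gripping the blanking plate and pressing it onto the inlet at a steady 11 N or so; by my measurements it is centred within about 0.5 mm, square and flush, though the hand-in gave no verdict.

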